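# Wake and tare the bench scale

### The job

An empty cup stands on the pan of the kitchen scale: switch the scale on with its small round power key, let that key come up again, then zero it with the long bar-shaped tare key. Press each of the two well down but gently with the fingertips, then withdraw. Do not press the large round key, pick nothing up, and leave the cup on the pan and the blue cup and timer beside the scale where they stand.

Things in the scene. Friction and masses are not known exactly. Their poses are not given: they have to be found in the camera images.
- scale: low white bench scale, fixed, 260 mm deep (x), 270 mm wide (y); origin: centre of its underside on the table; -x is its front. Flat key panel in front, top 45 mm high: three keys in a row 97 mm in front of the origin, at y = 80, 0, -80 mm, their order varies. Behind them a display 48 mm high, then a 146 x 250 mm pan centred 48 mm behind the origin, surface 59, lip 65 mm high.
- power_key_top (a point): centre of the top face of the power key: the SMALL round black key, 20 mm in diameter, in a grey bezel 28 mm across. Its top is 59 mm above the table when up; the point goes down with the key. z is up.
- tare_key_top (a point): centre of the top face of the tare key: the long bar-shaped black key, 56 mm (along the scale's y) by 22 mm, top 59 mm above the table when up; the point goes down with the key. z is up.
- print_key_top (a point): centre of the top face of the print key, not to be pressed: the LARGE round black key, 38 mm in diameter, top 59 mm above the table when up. z is up.
- power_key (a joint): travel of the power key in m: 0 up, 0.008 fully down; vertical; a spring brings it back up (0.9 N at the start of travel, 4.5 N fully down); it counts as pressed beyond 0.004
- tare_key (a joint): travel of the tare key in m, same 0 to 0.008, spring and pressing point (0.004) as the power key
- print_key (a joint): travel of the print key in m, same 0 to 0.008 and spring; must stay up
- pan_cup: loose light six-sided cup with a dark rim, 41 x 44 x 34 mm, 30 g, standing on the scale's pan; origin at the centre of its underside, z up
- blue_cup: loose low fluted blue cup, 40 mm across, 35 mm high, standing on the table to one side of the scale; origin at the centre of its underside, z up
- timer: loose white wind-up kitchen timer, 64 mm in diameter, 38 mm high, standing on the table to one side of the scale; origin at the centre of its underside, z up
Not all that is in view belongs to the job. What is shaped like the blue_cup but green, red or turquoise is not meant.

How it is judged (in metres and radians):
On the way, in this order (a step that is already met when the one before it is completed fails the run):
1. the small round power key is pressed, the tare key being up (value of joint power_key above 0.004 m and value of joint tare_key below 0.002 m), for 0.1 s.
2. with the power key up again, the long tare key is pressed (value of joint tare_key above 0.004 m and value of joint power_key below 0.002 m), for 0.1 s.
At the end, for the whole second after the job is handed in: After power key and then tare key were each pressed more than 4 mm down, all three keys are up again (within 1.5 mm), and the pan cup, blue cup and timer stand within 15 mm of where they began, the cups upright (value of joint each of power_key, tare_key, print_key below 0.0015 m and distance of each of pan_cup, blue_cup, timer from where it was at the start of the episode below 0.015 m and angle between each of pan_cup, blue_cup's own z axis and vertical below 0.15 rad and linear speed of pan_cup below 0.02 m/s); the robot touches nothing.
It fails at once if the large round print key is pressed more than 2 mm (value of joint print_key above 0.002 m).
It fails at once if anything is pushed by the fingers or arm with more than 30 N (contact force between any of the fingers, the arm and anything else above 30 N).
It fails at once if the cup on the pan, the blue cup or the timer is moved more than 15 mm or lifted (distance of any of pan_cup, blue_cup, timer from where it was at the start of the episode above 0.015 m).
It also fails if it takes over 35 s, if anything falls off the work surface, if the arm or the gripper's body presses on something with over 40 N, if the wrist force passes 120 N, or if a joint passes its speed limit or range.

### The arm

A 7-joint arm with a two-finger parallel gripper is mounted at the origin on a cart in front of the work surface, level with it; the furniture and walls round the work are solid. World frame = base frame: x ahead of the robot, y to its left, z up, the work surface at z = 0. Lengths are in mm, angles in rad, forces in N, time in s.
With the tool pointing down it reaches from about 400 to 925 mm from the base axis. Payload 5.6 kg.
Tool frame: the origin (TCP) lies midway between the tips of the shut fingers; the grasp point (between the pads) lies robot.grasp_offset behind it (robot.grasp_offset is the distance from the TCP to the grasp point, in mm); z points along the fingers, y is the line along which they close (so a half turn about z gives the same grasp; the last joint's range is limited). The gripper opens to 85 mm and grips with 20 to 120 N. Pads are 22 mm wide; open, the fingers measure 114 mm over their backs; the gripper's body (76 mm by 85 mm) begins 54 mm behind the grasp point. The pads swing forward as they close: fully open they stand 13 mm farther back than shut.
Start: joints at [-1.344, 0.468, -0.012, 1.603, 0.006, 1.071, -0.056], TCP at [173.291, 626.481, 231.29] pointing down, gripper open.
Joint ranges: [-2.53, 2.53], [-0.31, 2.02], [-1.57, 1.55], [0.28, 2.44], [-1.29, 4.43], [0.15, 1.84], [-2.92, 2.92]. Speed limits (rad/s): [2.57, 2.57, 3.14, 3.14, 3.14, 3.14, 3.14].

### API

Orientations are given as a unit quaternion [x, y, z, w].
In Python, from station import robot gives the robot as it stands.
- The arm moves only by the tool arm_command, never from a script. Its argument "rows" is a list of rows, each an object of numbers: "tx", "ty", "tz": the shift along the tool's x, y, z in mm; "ax", "ay", "az": the turn, a rotation vector about the tool's x, y, z in degrees; "hand": the finger opening in mm, from 0 to 85.4. In form: [{"tx": .., "ty": .., "tz": .., "ax": .., "ay": .., "az": .., "hand": ..}, ...]. A call has 1 to 8 rows; each row shifts and turns the commanded pose from where the row before left it, along the tool's axes as they then stand; what a row does not reach is not made up. A row lasts 1/12 s, in which the tool goes at most 41.7 mm and 7.16 degrees, less where a joint would pass 70% of its speed; a pose out of reach is approached as far as the arm can. A call with a gripper value outside its range is refused whole. The fingers move at their own pace and stop on an object; "force" is the grip in N (left out, the last holds). Time passes only in rows, so rows that do not move let the fingers close. It gives the time, the measured TCP pose, the force, the opening and the grip force at its end, in the units of the state.
- robot.get_obs(): the state, without advancing time (a new reading comes with each control period).
- robot.grab_frame(name): name is "side" or "top"; returns (picture, depth): 420x560x3 uint8, blue, green, red; 420x560 float32, mm along the optical axis (not along the pixel's ray), 0 where there is no reading.
- robot.camera_model(name): a dict with "intrinsics" (3x3 intrinsics, pixels), "view" (4x4, takes a point from world to camera coordinates). Camera axes: x right, y up, looking along -z (the intrinsics and any distortion apply to the point x, -y, -z); pixel columns grow to the right and rows downward; lengths in mm; the calibration is good to about 2 mm. A picture is of the moment at which its call begins. camera_model takes no time and is no camera call.
- robot.close_job(): hands the job in; it is judged then, once.
The state is a dict: "time": time; "q": joint angles; "qd": joint speeds; "tau": joint torques, N m; "eef_pos": TCP position; "tool_rot": TCP orientation; "contact_force": force on the tool from outside, world axes, zero at the start; "wrist_torque": the same for the moment, N m; "finger_gap": finger opening in mm; "gripper_force": force on a finger pad.
Only numpy, scipy, OpenCV 4.12 (cv2) and the standard library are available. Lean on these libraries where they do the work, as an engineer would, in place of code of your own. Each camera call takes 0.05 s, during which the arm holds its last target. There are 200 camera calls.

## Working session

There is one attempt and no reset: what is moved stays moved. The work goes in short steps, Python scripts to look and compute and a tool call to move; the robot and the scene stay as the last step left them, time stands still between calls to the robot, and variables do not carry over. Pictures are saved under pics/ and viewed, at most 10 in all, crops included, and the job is handed in when it is done.

Besides the shell and the picture viewer there is one more tool, called after "Emit:" in YAML: its name, and indented under it one key for each argument. arm_command: Moves the arm, as the interface text tells. Its arguments: {"type":"object","properties":{"rows":{"type":"array"},"force":{"type":"number"}},"required":["rows"]}

```bash
mkdir -p pics; cat > h.py <<'E'
import numpy as np, cv2
from station import robot
def world(n,d,u,v):
    m=robot.camera_model(n);K=np.array(m['intrinsics']);V=np.array(m['view'])
    z=d[int(v),int(u)]
    p=np.array([(u-K[0,2])/K[0,0]*z,-(v-K[1,2])/K[1,1]*z,-z,1])
    return (np.linalg.inv(V)@p)[:3]
E
python3 - <<'E'
from h import *
for n in('top','side'):
    im,d=robot.grab_frame(n);cv2.imwrite(f'pics/{n}0.png',im);np.save(f'{n}0.npy',d)
    m=robot.camera_model(n);print(m)
print(robot.get_obs(),robot.grasp_offset)
E
```

```text
{'intrinsics': array([[470.07993988,   0.        , 279.10229109],
       [  0.        , 470.07993988, 214.84616866],
       [  0.        ,   0.        ,   1.        ]]), 'view': array([[ 1.61874801e-02, -9.99501813e-01,  2.70941292e-02,
        -4.45284074e+01],
       [ 9.98029229e-01,  1.77948263e-02,  6.01747653e-02,
        -5.50723363e+02],
       [-6.06269223e-02,  2.60666551e-02,  9.97820077e-01,
        -1.19020920e+03],
       [ 0.00000000e+00,  0.00000000e+00,  0.00000000e+00,
         1.00000000e+00]])}
{'intrinsics': array([[463.83426265,   0.        , 282.45514179],
       [  0.        , 463.83426265, 217.62533876],
       [  0.        ,   0.        ,   1.        ]]), 'view': array([[ 9.54312433e-01, -2.98757068e-01, -5.65631997e-03,
        -5.40752555e+02],
       [ 2.08729152e-01,  6.52954054e-01,  7.28068090e-01,
        -1.44911533e+02],
       [-2.13822171e-01, -6.95985070e-01,  6.85481482e-01,
        -1.18642397e+03],
       [ 0.00000000e+00,  0.00000000e+00,  0.00000000e+00,
         1.00000000e+00]])}
{'time': 0.1, 'q': array([-1.34400742,  0.4682971 , -0.01160474,  1.60353106,  0.00601935,
        1.07143421, -0.05630332]), 'qd': array([ 0.00056522, -0.00221954, -0.00094028, -0.00202106, -0.00115219,
       -0.00152335,  0.00056042]), 'tau': array([ 4.45226069e-04, -5.33524525e+01,  2.13168561e-02, -2.51969254e+01,
        1.14590203e-02,  4.23467063e-03, -1.75697971e-05]), 'eef_pos': array([173.17477151, 625.975398  , 230.42861833]), 'tool_rot': array([ 1.34513809e-01,  9.90911382e-01, -8.16654024e-04, -4.34308215e-05]), 'contact_force': array([-0.00368001,  0.98744322,  0.66424032]), 'wrist_torque': array([-0.0019678 ,  0.03949862, -0.00834455]), 'gripper_force': 0.0, 'finger_gap': 85.45787887000364} 18.700000000000003
```

View pics/top0.png

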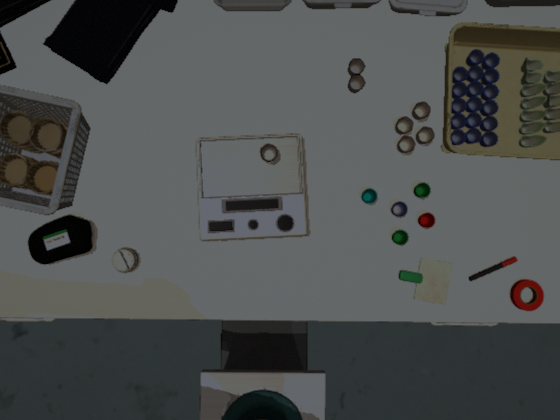

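View pics/side0.png

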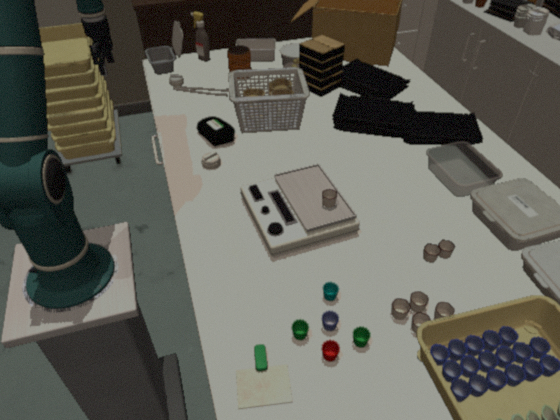

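The top view shows the scale with the bar key at about (221,226), the small round key at (253,225) and the large round key at (285,223). The side view shows the same row at (256,192), (265,210) and (275,229). The pan cup is at (269,153) in the top view and the timer at (124,260). The blue cup is at (400,209), among the green, red and turquoise ones. Next come the measurement and one close crop.

```bash
python3 - <<'E'
from h import *
def prj(n,P):
    m=robot.camera_model(n);K=np.array(m['intrinsics']);V=np.array(m['view'])
    c=V@np.append(P,1);return K@np.array([c[0],-c[1],-c[2]])
rois={'top':(195,210,310,242),'side':(240,178,295,242)}
C={}
for n in rois:
    im=cv2.imread(f'pics/{n}0.png');d=np.load(f'{n}0.npy');a,b,c,e=rois[n]
    g=cv2.cvtColor(im,6)[b:e,a:c]
    k,l,s,ct=cv2.connectedComponentsWithStats((g<(60 if n=='top' else 70)).astype('uint8'))
    for i in range(1,k):
        if 15<s[i,4]<400:
            u,v=ct[i]+[a,b];print(n,s[i].tolist(),(u,v),world(n,d,u,v).round(1))
im=cv2.imread('pics/top0.png');im2=cv2.imread('pics/side0.png')
A=cv2.resize(im[125:250,190:320],(390,375),interpolation=2);B=cv2.resize(im2[160:260,230:360],(390,300),interpolation=2)
B=cv2.copyMakeBorder(B,0,75,0,0,0)
cv2.imwrite('pics/c0.png',np.clip(np.hstack([A*1.0*1.8,B]),0,255).astype('uint8'))
d=np.load('top0.npy')
for uv in [(203,139),(298,138),(203,236),(303,233),(269,153),(400,209),(124,260),(237,225)]: print(uv,world('top',d,*uv).round(1))
E
```

```text
top [31, 0, 21, 2, 22] (np.float64(236.3181818181818), np.float64(210.0909090909091)) [559.7  73.   44.9]
top [82, 5, 17, 17, 221] (np.float64(284.8009049773756), np.float64(222.64253393665157)) [529.6 -48.4  61.7]
top [14, 10, 25, 12, 252] (np.float64(220.6468253968254), np.float64(225.72619047619048)) [519.5 110.   57. ]
top [53, 10, 10, 10, 75] (np.float64(252.78666666666666), np.float64(224.28)) [524.3  30.6  59.8]
side [10, 7, 13, 16, 121] (np.float64(255.50413223140495), np.float64(192.30578512396693)) [518.1 102.4  58.3]
side [30, 13, 25, 32, 288] (np.float64(281.91319444444446), np.float64(206.47569444444446)) [576.8  36.7  43.8]
side [22, 28, 7, 8, 44] (np.float64(264.90909090909093), np.float64(209.72727272727272)) [523.5  22.3  58.7]
side [28, 45, 15, 12, 144] (np.float64(274.9375), np.float64(228.63888888888889)) [527.8 -59.3  61.2]
(203, 139) [732.8 157.4  68.5]
(298, 138) [741.6 -78.   63.8]
(203, 236) [493.5 154.2  46.5]
(303, 233) [505.3 -95.3  41.8]
(269, 153) [702.3  -6.3  63.1]
(400, 209) [ 573.2 -351.8    3.7]
(124, 260) [430.8 349.1  39.4]
(237, 225) [522.4  70.5  44.3]
```

View pics/c0.png

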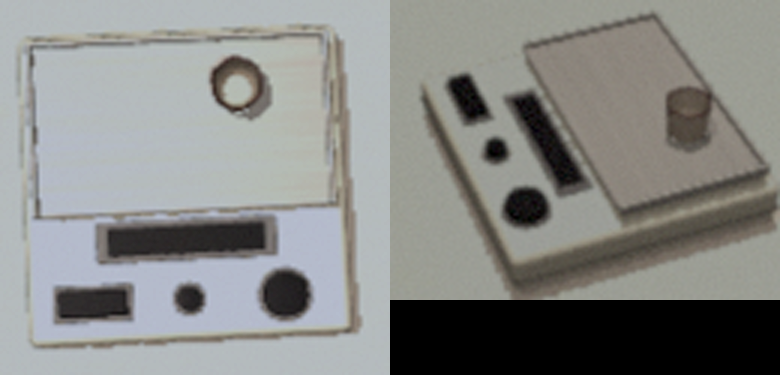

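The crop confirms the choice. The bar key is on the left (+y), the small round key in the middle and the large round key, which must not be pressed, on the right. The side masks include the key walls, so I'll fit the scale pose to both views using a key model.

```bash
python3 - <<'E'
from h import *
from scipy.optimize import least_squares
M={n:robot.camera_model(n) for n in('top','side')}
obs={'top':[(220.65,225.73),(252.79,224.28),(284.8,222.64)],'side':[(255.5,192.31),(264.91,209.73),(274.94,228.64)]}
t=np.linspace(0,2*np.pi,40)
circ=lambda r:np.c_[r*np.cos(t),r*np.sin(t)]
shp=[np.array([[-11,-28],[-11,28],[11,28],[11,-28]]),circ(10),circ(19)]
def pred(n,p,i,h,lo=46):
    x,y,a=p;R=np.array([[np.cos(a),-np.sin(a)],[np.sin(a),np.cos(a)]])
    q=(shp[i]+[-97,(80,0,-80)[i]])@R.T+[x,y]
    P=np.vstack([np.c_[q,np.full(len(q),z),np.ones(len(q))] for z in(lo,h)])
    c=P@np.array(M[n]['view']).T;w=(c[:,:3]*[1,-1,-1])@np.array(M[n]['intrinsics']).T
    m=cv2.moments(cv2.convexHull((w[:,:2]/w[:,2:]).astype('float32')));return m['m10']/m['m00'],m['m01']/m['m00']
for ns in(('top',),('side',),('top','side')):
  f=lambda p:np.ravel([np.subtract(pred(n,p[:3],i,p[3] if len(ns)>1 else 59),obs[n][i]) for n in ns for i in range(3)])
  s=least_squares(f,[621,25,.06]+([59] if len(ns)>1 else []));p=s.x;a=p[2]
  print(ns,p.round(3),'rms',np.sqrt(np.mean(s.fun**2)).round(2))
  for i,k in enumerate(('bar','small','large')):
    l=(-97,(80,0,-80)[i]);print(k,p[0]+np.cos(a)*l[0]-np.sin(a)*l[1],p[1]+np.sin(a)*l[0]+np.cos(a)*l[1])
from scipy.spatial.transform import Rotation as Ro
o=robot.get_obs();print(Ro.from_quat(o['tool_rot']).inv().apply(np.array([524,29,130])-o['eef_pos']))
E
```

```text
('top',) [6.24679e+02 2.50810e+01 1.00000e-03] rms 2.21
bar 527.6137083555526 105.00158313772283
small 527.6789218741976 25.001609717746074
large 527.7441353928426 -54.99836370223068
('side',) [6.1947e+02 2.6152e+01 3.6000e-02] rms 1.35
bar 519.6783511939644 102.64128571946819
small 522.5317580461613 22.69218898075677
large 525.3851648983581 -57.25690775795465
('top', 'side') [6.21455e+02 3.31970e+01 4.60000e-02 6.12960e+01] rms 0.55
bar 520.8812439952053 108.65440990614042
small 524.557694416367 28.73893135347991
large 528.2341448375287 -51.17654719918059
[-497.2594217  -481.6837329   101.28041832]
```

Emit:
arm_command:
  rows:
    - {"tx":-28,"ty":-27,"hand":0}
    - {"tx":-28,"ty":-27,"hand":0}
    - {"tx":-28,"ty":-27,"hand":0}
    - {"tx":-28,"ty":-27,"hand":0}
    - {"tx":-28,"ty":-27,"hand":0}
    - {"tx":-28,"ty":-27,"hand":0}
    - {"tx":-28,"ty":-27,"hand":0}
    - {"tx":-28,"ty":-27,"hand":0}

```text
schema error: expected keys tx, ty, tz, ax, ay, az, hand
```

Emit:
arm_command:
  rows:
    - {"tx":-28,"ty":-27,"hand":0}
    - {"tx":-28,"ty":-27,"hand":0}
    - {"tx":-28,"ty":-27,"hand":0}
    - {"tx":-28,"ty":-27,"hand":0}
    - {"tx":-28,"ty":-27,"hand":0}
    - {"tx":-28,"ty":-27,"hand":0}
    - {"tx":-24,"ty":-24,"tz":20,"hand":0}
    - {"hand":0}

```text
schema error: expected keys tx, ty, tz, ax, ay, az, hand
```

```bash
cat > go.py <<'E'
import sys
from h import *
from scipy.spatial.transform import Rotation as Ro
o=robot.get_obs();print(o['time'],o['eef_pos'].round(1),o['tool_rot'].round(3),o['contact_force'].round(2),o['finger_gap'],Ro.from_quat(o['tool_rot']).inv().apply(np.array(list(map(float,sys.argv[1:4])))-o['eef_pos']).round(2))
E
python3 go.py 524.5 29.5 100
```

```text
0.1 [173.2 626.  230.4] [ 0.135  0.991 -0.001 -0.   ] [-0.    0.99  0.66] 85.45787887000364 [-497.6  -481.02  131.28]
```

Emit:
arm_command:
  rows:
    - {"tx":-28,"ty":-27,"tz":0,"ax":0,"ay":0,"az":0,"hand":0}
    - {"tx":-28,"ty":-27,"tz":0,"ax":0,"ay":0,"az":0,"hand":0}
    - {"tx":-28,"ty":-27,"tz":0,"ax":0,"ay":0,"az":0,"hand":0}
    - {"tx":-28,"ty":-27,"tz":0,"ax":0,"ay":0,"az":0,"hand":0}
    - {"tx":-28,"ty":-27,"tz":0,"ax":0,"ay":0,"az":0,"hand":0}
    - {"tx":-28,"ty":-27,"tz":0,"ax":0,"ay":0,"az":0,"hand":0}
    - {"tx":-28,"ty":-27,"tz":0,"ax":0,"ay":0,"az":0,"hand":0}
    - {"tx":-28,"ty":-27,"tz":0,"ax":0,"ay":0,"az":0,"hand":0}

```text
time: 0.77
eef_pos: [332.1, 356.6, 231.1]
tool_rot: [0.134, 0.991, -0.0, -0.0]
contact_force: [0.6, 0.1, 0.2]
finger_gap: -0.0
gripper_force: 0.0
```

```bash
python3 go.py 524.5 29.5 100
```

```text
0.7667 [332.1 356.6 231.1] [ 0.134  0.991 -0.    -0.   ] [0.61 0.09 0.25] -0.020286179913556426 [-272.64 -263.98  131.15]
```

Emit:
arm_command:
  rows:
    - {"tx":-28,"ty":-27,"tz":0,"ax":0,"ay":0,"az":0,"hand":0}
    - {"tx":-28,"ty":-27,"tz":0,"ax":0,"ay":0,"az":0,"hand":0}
    - {"tx":-28,"ty":-27,"tz":0,"ax":0,"ay":0,"az":0,"hand":0}
    - {"tx":-28,"ty":-27,"tz":0,"ax":0,"ay":0,"az":0,"hand":0}
    - {"tx":-28,"ty":-27,"tz":0,"ax":0,"ay":0,"az":0,"hand":0}
    - {"tx":-28,"ty":-27,"tz":0,"ax":0,"ay":0,"az":0,"hand":0}
    - {"tx":-28,"ty":-27,"tz":0,"ax":0,"ay":0,"az":0,"hand":0}
    - {"tx":-28,"ty":-27,"tz":0,"ax":0,"ay":0,"az":0,"hand":0}

```text
time: 1.43
eef_pos: [490.3, 88.9, 231.3]
tool_rot: [0.134, 0.991, 0.0, -0.0]
contact_force: [0.8, -0.0, 0.4]
finger_gap: -0.2
gripper_force: 0.0
```

Emit:
arm_command:
  rows:
    - {"tx":-24,"ty":-24,"tz":20,"ax":0,"ay":0,"az":0,"hand":0}
    - {"tx":-24,"ty":-24,"tz":20,"ax":0,"ay":0,"az":0,"hand":0}
    - {"tx":0,"ty":0,"tz":35,"ax":0,"ay":0,"az":0,"hand":0}
    - {"tx":0,"ty":0,"tz":35,"ax":0,"ay":0,"az":0,"hand":0}
    - {"tx":0,"ty":0,"tz":20,"ax":0,"ay":0,"az":0,"hand":0}
    - {"tx":0,"ty":0,"tz":0,"ax":0,"ay":0,"az":0,"hand":0}
    - {"tx":0,"ty":0,"tz":0,"ax":0,"ay":0,"az":0,"hand":0}

```text
time: 2.02
eef_pos: [522.7, 31.4, 100.6]
tool_rot: [0.135, 0.991, -0.001, -0.001]
contact_force: [1.0, 0.3, 0.6]
finger_gap: 0.1
gripper_force: 0.0
```

```bash
python3 go.py 524.5 29.5 80; python3 - <<'E'
from h import *
a,_=robot.grab_frame('top');b,_=robot.grab_frame('side')
A=cv2.resize(a[125:250,190:320],(390,375),interpolation=2);B=cv2.resize(b[150:260,230:330],(390,375),interpolation=2)
cv2.imwrite('pics/c1.png',np.clip(np.hstack([A*1.8,B*1.3]),0,255).astype('uint8'))
E
```

```text
2.0167 [522.7  31.4 100.6] [ 0.135  0.991 -0.001 -0.001] [1.   0.26 0.61] 0.057849886245860474 [-2.32 -1.27 20.55]
```

View pics/c1.png

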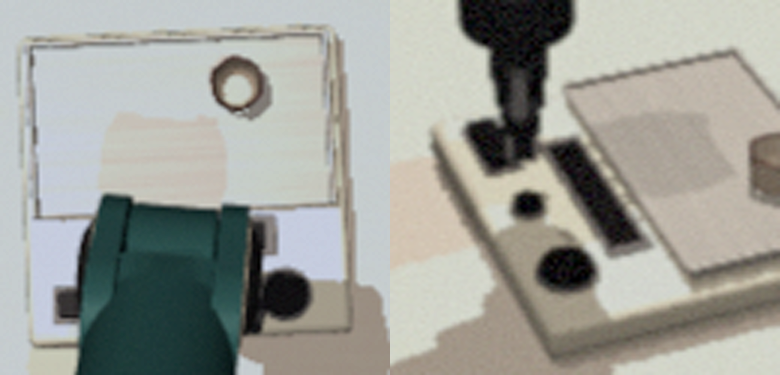

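The side view shows the shut fingertips straight above the small round key: tip at about (263,195), key at (265,209). The cup is undisturbed. I'll correct 2 mm sideways and descend.

Emit:
arm_command:
  rows:
    - {"tx":-2,"ty":-1,"tz":18,"ax":0,"ay":0,"az":0,"hand":0}
    - {"tx":0,"ty":0,"tz":18,"ax":0,"ay":0,"az":0,"hand":0}
    - {"tx":0,"ty":0,"tz":1,"ax":0,"ay":0,"az":0,"hand":0}
    - {"tx":0,"ty":0,"tz":0,"ax":0,"ay":0,"az":0,"hand":0}
    - {"tx":0,"ty":0,"tz":0,"ax":0,"ay":0,"az":0,"hand":0}

```text
time: 2.53
eef_pos: [526.1, 30.3, 65.9]
tool_rot: [0.134, 0.991, 0.0, 0.001]
contact_force: [0.5, 0.4, -0.2]
finger_gap: -0.0
gripper_force: 0.0
```

Emit:
arm_command:
  rows:
    - {"tx":0,"ty":0,"tz":2,"ax":0,"ay":0,"az":0,"hand":0}
    - {"tx":0,"ty":0,"tz":2,"ax":0,"ay":0,"az":0,"hand":0}
    - {"tx":0,"ty":0,"tz":2,"ax":0,"ay":0,"az":0,"hand":0}
    - {"tx":0,"ty":0,"tz":1,"ax":0,"ay":0,"az":0,"hand":0}
    - {"tx":0,"ty":0,"tz":0,"ax":0,"ay":0,"az":0,"hand":0}
    - {"tx":0,"ty":0,"tz":0,"ax":0,"ay":0,"az":0,"hand":0}

```text
time: 3.03
eef_pos: [525.5, 30.3, 57.5]
tool_rot: [0.134, 0.991, 0.0, 0.0]
contact_force: [1.8, 1.5, 2.2]
finger_gap: 0.1
gripper_force: 0.8
```

Contact felt on the key. I'll go 4 mm deeper.

Emit:
arm_command:
  rows:
    - {"tx":0,"ty":0,"tz":2,"ax":0,"ay":0,"az":0,"hand":0}
    - {"tx":0,"ty":0,"tz":2,"ax":0,"ay":0,"az":0,"hand":0}
    - {"tx":0,"ty":0,"tz":0,"ax":0,"ay":0,"az":0,"hand":0}
    - {"tx":0,"ty":0,"tz":0,"ax":0,"ay":0,"az":0,"hand":0}
    - {"tx":0,"ty":0,"tz":0,"ax":0,"ay":0,"az":0,"hand":0}

```text
time: 3.45
eef_pos: [525.4, 30.2, 53.5]
tool_rot: [0.135, 0.991, 0.0, 0.0]
contact_force: [0.8, 1.0, 3.5]
finger_gap: 0.1
gripper_force: 1.7
```

```bash
python3 go.py 520.9 109 80; python3 - <<'E'
from h import *
b,_=robot.grab_frame('side')
B=cv2.resize(b[150:260,230:330],(500,550),interpolation=2)
cv2.imwrite('pics/c2.png',np.clip(B*1.3,0,255).astype('uint8'))
E
```

```text
3.45 [525.4  30.2  53.5] [0.135 0.991 0.    0.   ] [0.75 1.   3.54] 0.091155180965685 [ 25.35  74.7  -26.51]
```

View pics/c2.png

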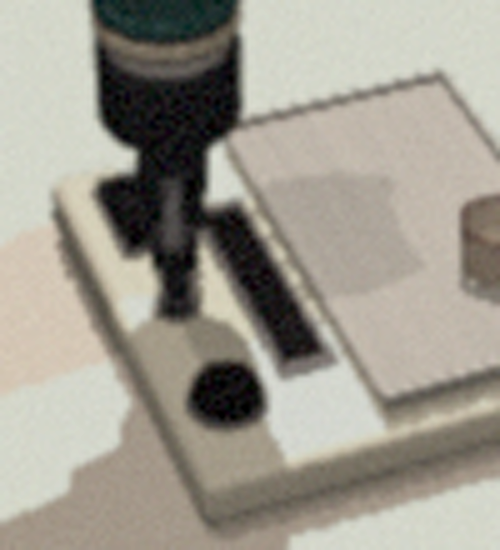

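The fingertips are on the small key (crop 178,300), pressed about 5 mm by both force and height. I'll go slightly deeper for margin, hold, then lift and move to the bar key.

Emit:
arm_command:
  rows:
    - {"tx":0,"ty":0,"tz":1.5,"ax":0,"ay":0,"az":0,"hand":0}
    - {"tx":0,"ty":0,"tz":0,"ax":0,"ay":0,"az":0,"hand":0}
    - {"tx":0,"ty":0,"tz":0,"ax":0,"ay":0,"az":0,"hand":0}
    - {"tx":0,"ty":0,"tz":0,"ax":0,"ay":0,"az":0,"hand":0}

```text
time: 3.83
eef_pos: [525.5, 30.3, 52.0]
tool_rot: [0.134, 0.991, 0.0, 0.0]
contact_force: [1.8, 1.8, 4.0]
finger_gap: 0.3
gripper_force: 2.0
```

Emit:
arm_command:
  rows:
    - {"tx":0,"ty":0,"tz":-10,"ax":0,"ay":0,"az":0,"hand":0}
    - {"tx":0,"ty":0,"tz":-30,"ax":0,"ay":0,"az":0,"hand":0}
    - {"tx":0,"ty":0,"tz":0,"ax":0,"ay":0,"az":0,"hand":0}
    - {"tx":8,"ty":25,"tz":0,"ax":0,"ay":0,"az":0,"hand":0}
    - {"tx":8,"ty":25,"tz":0,"ax":0,"ay":0,"az":0,"hand":0}
    - {"tx":9,"ty":25,"tz":0,"ax":0,"ay":0,"az":0,"hand":0}
    - {"tx":0,"ty":0,"tz":0,"ax":0,"ay":0,"az":0,"hand":0}
    - {"tx":0,"ty":0,"tz":0,"ax":0,"ay":0,"az":0,"hand":0}

```text
time: 4.5
eef_pos: [519.6, 110.3, 91.5]
tool_rot: [0.133, 0.991, -0.0, -0.001]
contact_force: [0.1, -0.7, -0.6]
finger_gap: 0.2
gripper_force: 0.0
```

```bash
python3 go.py 520.9 109 66
```

```text
4.5 [519.6 110.3  91.5] [ 0.133  0.991 -0.    -0.001] [ 0.06 -0.7  -0.56] 0.2126201386144691 [-1.61 -0.95 25.52]
```

Emit:
arm_command:
  rows:
    - {"tx":-1,"ty":-1,"tz":15,"ax":0,"ay":0,"az":0,"hand":0}
    - {"tx":0,"ty":0,"tz":13,"ax":0,"ay":0,"az":0,"hand":0}
    - {"tx":0,"ty":0,"tz":3,"ax":0,"ay":0,"az":0,"hand":0}
    - {"tx":0,"ty":0,"tz":2,"ax":0,"ay":0,"az":0,"hand":0}
    - {"tx":0,"ty":0,"tz":2,"ax":0,"ay":0,"az":0,"hand":0}
    - {"tx":0,"ty":0,"tz":0,"ax":0,"ay":0,"az":0,"hand":0}
    - {"tx":0,"ty":0,"tz":0,"ax":0,"ay":0,"az":0,"hand":0}

```text
time: 5.08
eef_pos: [521.9, 107.3, 57.3]
tool_rot: [0.135, 0.991, -0.0, 0.0]
contact_force: [-0.9, -1.4, 2.0]
finger_gap: 0.2
gripper_force: 0.8
```

Emit:
arm_command:
  rows:
    - {"tx":0,"ty":0,"tz":2,"ax":0,"ay":0,"az":0,"hand":0}
    - {"tx":0,"ty":0,"tz":2,"ax":0,"ay":0,"az":0,"hand":0}
    - {"tx":0,"ty":0,"tz":0.5,"ax":0,"ay":0,"az":0,"hand":0}
    - {"tx":0,"ty":0,"tz":0,"ax":0,"ay":0,"az":0,"hand":0}
    - {"tx":0,"ty":0,"tz":0,"ax":0,"ay":0,"az":0,"hand":0}
    - {"tx":0,"ty":0,"tz":0,"ax":0,"ay":0,"az":0,"hand":0}

```text
time: 5.58
eef_pos: [522.2, 107.7, 52.6]
tool_rot: [0.135, 0.991, 0.0, 0.001]
contact_force: [0.7, -2.5, 4.3]
finger_gap: 0.1
gripper_force: 1.9
```

```bash
python3 go.py 520.9 109 52; python3 - <<'E'
from h import *
b,_=robot.grab_frame('side')
B=cv2.resize(b[150:260,230:330],(500,550),interpolation=2)
cv2.imwrite('pics/c3.png',np.clip(B*1.3,0,255).astype('uint8'))
E
```

```text
5.5833 [522.2 107.7  52.6] [0.135 0.991 0.    0.001] [ 0.67 -2.48  4.34] 0.05096175664026124 [1.6  0.91 0.58]
```

View pics/c3.png

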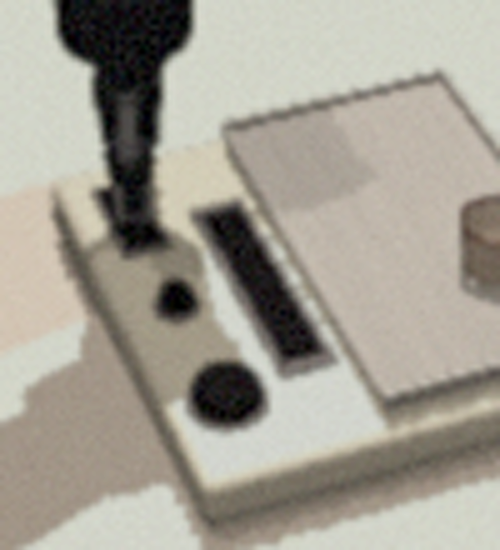

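The picture shows the fingertips on the bar key (crop 135,225), pressed about 6 mm. The small key at (178,298) is up again and the cup is in place. I'll press 1 mm more, hold, and withdraw.

Emit:
arm_command:
  rows:
    - {"tx":0,"ty":0,"tz":1,"ax":0,"ay":0,"az":0,"hand":0}
    - {"tx":0,"ty":0,"tz":0,"ax":0,"ay":0,"az":0,"hand":0}
    - {"tx":0,"ty":0,"tz":0,"ax":0,"ay":0,"az":0,"hand":0}
    - {"tx":0,"ty":0,"tz":0,"ax":0,"ay":0,"az":0,"hand":0}

```text
time: 5.97
eef_pos: [522.2, 107.7, 51.5]
tool_rot: [0.135, 0.991, 0.0, 0.001]
contact_force: [1.9, -2.9, 4.2]
finger_gap: 0.1
gripper_force: 2.1
```

Emit:
arm_command:
  rows:
    - {"tx":0,"ty":0,"tz":-10,"ax":0,"ay":0,"az":0,"hand":0}
    - {"tx":0,"ty":0,"tz":-30,"ax":0,"ay":0,"az":0,"hand":0}
    - {"tx":0,"ty":0,"tz":-40,"ax":0,"ay":0,"az":0,"hand":0}
    - {"tx":0,"ty":0,"tz":-40,"ax":0,"ay":0,"az":0,"hand":0}
    - {"tx":0,"ty":0,"tz":-30,"ax":0,"ay":0,"az":0,"hand":0}
    - {"tx":0,"ty":0,"tz":0,"ax":0,"ay":0,"az":0,"hand":0}
    - {"tx":0,"ty":0,"tz":0,"ax":0,"ay":0,"az":0,"hand":0}
    - {"tx":0,"ty":0,"tz":0,"ax":0,"ay":0,"az":0,"hand":0}

```text
time: 6.63
eef_pos: [520.2, 108.5, 200.6]
tool_rot: [0.134, 0.991, -0.0, -0.001]
contact_force: [0.2, -0.9, -0.4]
finger_gap: 0.4
gripper_force: 0.0
```

```bash
python3 - <<'E'
from h import *
b,_=robot.grab_frame('side')
cv2.imwrite('pics/c4.png',b)
E
```

```text
(no output)
```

View pics/c4.png

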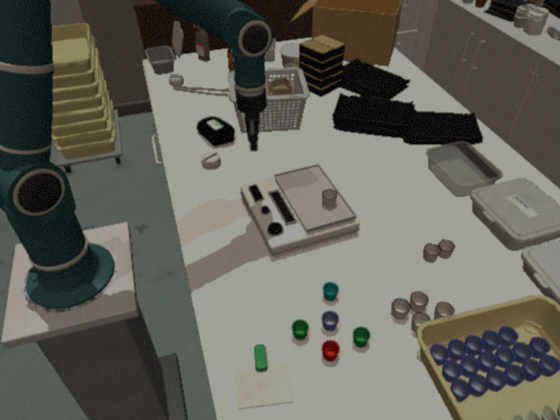

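The arm is clear above the scale with all three keys up. The pan cup (329,197), blue cup (330,321) and timer (211,159) have not moved.

```bash
python3 -c "
from station import robot
print(robot.close_job())"
```

```text
the job is handed in; nothing more can be done
None
```

I pressed the power key and then the tare key, each about 7 mm down by the tool height with about 4 N, then withdrew; nothing else was touched, and I handed the job in at about 7 s (no verdict was returned).

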